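# Fetch the inspection jig from behind the optics

## Robot

A 7-joint arm with a two-finger parallel gripper is mounted at the origin on the work surface. World frame = base frame: x ahead of the robot, y to its left, z up, the work surface at z = 0. Lengths are in m, angles in rad, forces in N, time in s.
With the tool pointing down it reaches from about 0.425 to 0.875 m from the base axis. Payload 8.4 kg.
Tool frame: the origin (TCP) lies midway between the tips of the shut fingers; the grasp point (between the pads) lies 19 mm behind it; z points along the fingers, y is the line along which they close (so a half turn about z gives the same grasp; the last joint's range is limited). The gripper opens to 85 mm and grips with 20 to 120 N. Pads are 22 mm wide; open, the fingers measure 114 mm over their backs; the gripper's body (76 mm by 85 mm) begins 54 mm behind the grasp point. The pads swing forward as they close: fully open they stand 13 mm farther back than shut.
Start: joints at [-1.434, 0.333, 0.04, 1.465, -0.013, 1.343, -0.059], TCP at [0.152, 0.632, 0.2] pointing down, gripper open.
Joint ranges: [-2.58, 2.58], [-0.38, 2.09], [-1.3, 1.39], [0.25, 2.4], [-1.5, 4.64], [0.08, 2.09], [-2.65, 2.65]. Speed limits (rad/s): [2.22, 2.22, 2.79, 2.79, 3.14, 3.14, 3.14].

## Interface

Orientations are given as a rotation vector (axis times angle).
In Python, from plant import bot gives the robot as it stands.
- The arm moves only by the tool move_arm, never from a script. Its argument "plan" is a list of rows, each a list of 2 entries, a list of its own where there are three numbers: the shift along the tool's x, y, z in mm, then the turn about the tool's z in rad. A call has 1 to 5 rows; each row shifts and turns the commanded pose from where the row before left it, along the tool's axes as they then stand; what a row does not reach is not made up. A row lasts 1/10 s, in which the tool goes at most 50 mm and 8.59 degrees, less where a joint would pass 70% of its speed; a pose out of reach is approached as far as the arm can. A call with a gripper value outside its range is refused whole. "jaw" is the finger opening in mm, from 0 to 85.4, set as the call begins (left out, the last holds). The fingers move at their own pace and stop on an object; "force" is the grip in N (left out, the last holds). Time passes only in rows, so rows that do not move let the fingers close. It gives the time, the measured TCP pose, the force, the opening and the grip force at its end, in the units of the state.
- bot.get_state(): the state, without advancing time (a new reading comes with each control period).
- bot.grab_frame(name): name is "scene" or "side" or "wrist"; returns the picture (420x560x3 uint8, red, green, blue); there is no depth.
- bot.calibration(name): a dict with "K" (3x3 intrinsics, pixels), "dist_coeffs" ([k1, k2, p1, p2, k3] as OpenCV has them; the pictures are not rectified), "camera_from_world" (4x4, takes a point from world to camera coordinates). Camera axes: x right, y up, looking along -z (the intrinsics and any distortion apply to the point x, -y, -z); pixel columns grow to the right and rows downward; lengths in m; the calibration is good to about 2 mm. A picture is of the moment at which its call begins: read the wrist's pose just before it. calibration takes no time and is no camera call; for the wrist camera it gives the pose at the moment of the call.
- bot.close_job(): hands the job in; it is judged then, once.
The state is a dict: "clock": time; "q": joint angles; "qvel": joint speeds; "joint_efforts": joint torques, N m; "position": TCP position; "eef_rot": TCP orientation; "contact_force": force on the tool from outside, world axes, zero at the start; "ft_torque": the same for the moment, N m; "width": opening from 0.0 (shut) to 1.0 (fully open); "finger_force": force on a finger pad.
Only numpy, scipy, OpenCV 4.12 (cv2) and the standard library are available. Lean on these libraries where they do the work, as an engineer would, in place of code of your own. Each camera call takes 0.05 s, during which the arm holds its last target. There are 200 camera calls.

## Task

The small steel jig with the white post stands at the back of the black caddy, hemmed in by the lens tube, the light controller and the camera. First stand all three of those on the grey mat at the side, then take the jig over and set it in the middle of the round stage plate, and then put the three back on the caddy, each upright on the very place where it stood at the start. Knock nothing over and do not disturb the other things lying about.

Things in the scene. Friction and masses are not known exactly. Their poses are not given: they have to be found in the camera images.
- jig: inspection jig: square steel plate 50 x 50 x 12 mm with a round upright white plastic post in its middle, 20 mm in diameter, whose top is 54 mm above the plate's underside. 0.24 kg. Grip it by the post. Origin: centre of the underside; z up along the post.
- lens_tube: microscope lens tube, a black round upright barrel with thin metal rings, 112 mm tall; 50 mm in diameter up to 45 mm, 44 mm in diameter above. About 0.22 kg. Origin: centre of the underside; z up.
- controller: light controller, an upright grey square box 44 x 44 x 108 mm with three dark vent slots on its top. About 0.2 kg. Origin: centre of the underside; z up, x and y square to its sides.
- camera: industrial camera standing on its back: a bare aluminium cube-like body 46 x 46 x 44 mm with a black round lens barrel, 34 mm in diameter, rising from its middle to 110 mm. About 0.2 kg. Origin: centre of the underside; z up, x and y square to the body's sides.
- caddy: flat black plate 140 (x) x 200 (y) x 8 mm, fixed, whose top has white outlines: a square for the jig near x = +30, y = 0 mm, and three rings near (-28, 0), (30, 58) and (30, -58) mm, on which the lens tube, the controller and the camera stand in any order, within about 3 mm. Origin: centre of the underside; its +x side is the back. Once the three are gone the jig stands free.
- side_mat: flat plain grey mat with a darker rim, 280 (x) x 130 (y) x 4 mm, fixed, empty at the start; it lies to the left or to the right of the caddy. Origin: centre of the underside.
- stage_plate: round dark steel plate 120 mm in diameter, 10 mm thick, with a white disc 80 mm in diameter in the middle of its top, fixed, empty at the start; it lies on the other side of the caddy from the mat. Origin: centre of the underside.
- housing: bystander: open white plastic box 65 x 65 x 35 mm, beyond the caddy. Leave it alone. Origin: centre of the underside.
- driver: bystander: screwdriver with a black handle, 170 mm long, beyond the caddy. Leave it alone. x runs along it.
- lens_cap: bystander: black disc 48 mm in diameter, 14 mm thick, beyond the caddy. Leave it alone. Origin: centre of the underside.
Things that resemble listed ones, but are neither listed nor needed, are in the scene too. Leave any pink or turquoise look-alike of the lens_tube alone.

How it is judged:
On the way, in this order (a step that is already met when the one before it is completed fails the run):
1. the lens tube, the controller and the camera all stand upright on the grey mat (angle between each of lens_tube, controller, camera's own z axis and vertical below 0.1 rad and linear speed of each of lens_tube, controller, camera below 0.02 m/s and x of lens_tube in the frame of side_mat between -0.14 and 0.14 m and y of lens_tube in the frame of side_mat between -0.065 and 0.065 m and z of each of lens_tube, controller, camera in the frame of side_mat below 0.01 m and x of controller in the frame of side_mat between -0.14 and 0.14 m and y of controller in the frame of side_mat between -0.065 and 0.065 m and x of camera in the frame of side_mat between -0.14 and 0.14 m and y of camera in the frame of side_mat between -0.065 and 0.065 m), for 0.2 s.
2. the jig stands in the middle of the stage plate (angle between jig's own z axis and vertical below 0.1 rad and linear speed of jig below 0.02 m/s and horizontal distance between jig and stage_plate below 0.012 m and z of jig in the frame of stage_plate between 0.006 and 0.015 m), for 0.2 s.
At the end, for the whole second after the job is handed in: The jig stands upright on the stage plate, its centre within 12 mm of the plate's centre; the lens tube, the controller and the camera stand upright on the caddy, each within 15 mm of where it stood at the start (turned any way); all are released and at rest (all of step 2 and angle between each of lens_tube, controller, camera's own z axis and vertical below 0.1 rad and linear speed of each of lens_tube, controller, camera below 0.02 m/s and distance of each of lens_tube, controller, camera from where it was at the start of the episode below 0.015 m); the robot touches nothing.
It fails at once if a handled thing is knocked over (tilted by more than 0.6 rad) (angle between any of lens_tube, controller, camera, jig's own z axis and vertical above 0.6 rad).
It fails at once if a bystander is moved by more than 20 mm (distance of any of housing, driver, lens_cap from where it was at the start of the episode above 0.02 m).
It also fails if it takes over 144 s, if anything falls off the work surface, if the arm or the gripper's body presses on something with over 40 N, if the wrist force passes 120 N, or if a joint passes its speed limit or range.

## Working session

There is one attempt and no reset: what is moved stays moved. The work goes in short steps, Python scripts to look and compute and a tool call to move; the robot and the scene stay as the last step left them, time stands still between calls to the robot, and variables do not carry over. Pictures are saved under pics/ and viewed, at most 14 in all, crops included, and the job is handed in when it is done.

Besides the shell and the picture viewer there is one more tool, called after "Call:" as name(argument=value, ...) on one line, values as JSON. move_arm: Moves the arm, as the interface text tells. Its arguments: {"type":"object","properties":{"plan":{"type":"array","items":{"type":"array"}},"jaw":{"type":"number"},"force":{"type":"number"}},"required":["plan"]}

```bash
mkdir -p pics; ls; python3 - <<'E'
from plant import bot
import cv2,numpy as np
s=bot.get_state();print({k:np.round(s[k],3) for k in s})
for n in("scene","side","wrist"):
    c=bot.calibration(n);print(n,np.round(c["K"],1).tolist(),c["dist_coeffs"],np.round(c["camera_from_world"],3).tolist())
    cv2.imwrite(f"pics/{n}0.png",bot.grab_frame(n)[:,:,::-1])
E
```

```text
pics
{'clock': np.float64(0.0), 'q': array([-1.434,  0.334,  0.04 ,  1.466, -0.013,  1.343, -0.059]), 'qvel': array([-0.001, -0.001, -0.001, -0.003,  0.   , -0.001,  0.001]), 'joint_efforts': array([-0.0000e+00, -6.5854e+01,  1.3650e+00, -4.0556e+01,  1.7000e-02,
        1.3000e-02, -0.0000e+00]), 'position': array([0.152, 0.632, 0.199]), 'eef_rot': array([-3.70e-01, -3.12e+00,  3.00e-03]), 'contact_force': array([ 0.68 , -0.64 , -0.801]), 'ft_torque': array([-0.026,  0.009,  0.046]), 'finger_force': np.float64(0.0), 'width': np.float64(1.001)}
scene [[425.3, 0.0, 280.6], [0.0, 425.3, 205.5], [0.0, 0.0, 1.0]] [0.00287532 0.         0.         0.         0.        ] [[-0.527, 0.85, -0.014, 0.318], [-0.497, -0.294, 0.817, 0.258], [0.69, 0.437, 0.577, -1.281], [0.0, 0.0, 0.0, 1.0]]
side [[530.7, 0.0, 283.9], [0.0, 530.7, 207.5], [0.0, 0.0, 1.0]] [-0.11652689  0.          0.          0.          0.        ] [[-1.0, -0.013, -0.007, 0.586], [0.005, -0.767, 0.642, -0.035], [-0.014, 0.642, 0.767, -1.32], [0.0, 0.0, 0.0, 1.0]]
wrist [[370.1, 0.0, 284.3], [0.0, 370.1, 202.9], [0.0, 0.0, 1.0]] [-0.03140039  0.          0.          0.          0.        ] [[0.233, 0.972, -0.002, -0.649], [-0.938, 0.224, -0.264, 0.035], [-0.256, 0.063, 0.965, -0.379], [0.0, 0.0, 0.0, 1.0]]
```

View pics/scene0.png

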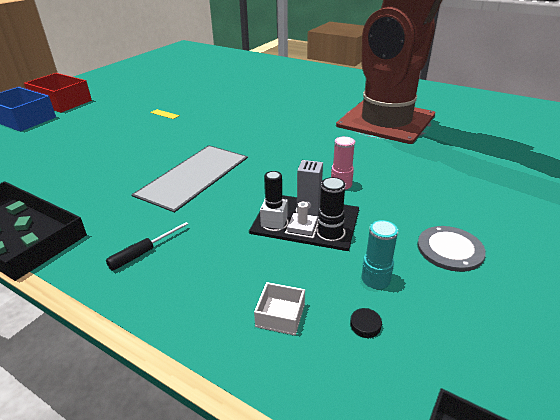

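View pics/side0.png

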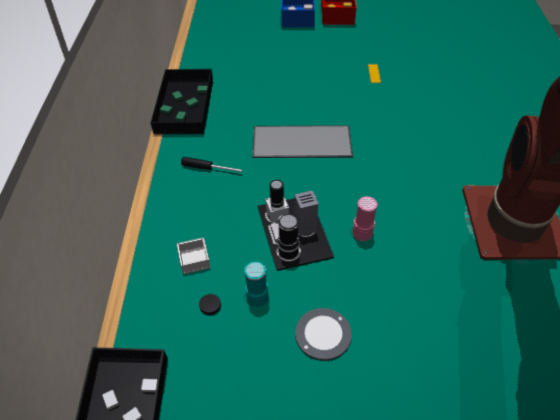

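The scene picture shows the caddy at about (305,220). Camera body and black barrel are at (273,200), the grey controller at (310,185), the black lens tube at (333,208) and the jig with its white post at (303,218). The mat is at (190,178) and the stage at (451,247). Look-alikes of the lens tube are pink (343,162) and turquoise (380,255), and the black lens cap is at (366,322). The black tube with metal rings standing on the caddy fits the description.

```bash
cat > h.py <<'E'
import numpy as np,cv2
from plant import bot
def ray(c,uv):
    u=cv2.undistortPoints(np.array([[uv]],float),np.array(c["K"]),np.array(c["dist_coeffs"]))[0,0]
    T=np.array(c["camera_from_world"]);R=T[:3,:3]
    return -R.T@T[:3,3], R.T@np.array([u[0],-u[1],-1])
def onz(c,uv,z):
    o,d=ray(c,uv);return o+d*(z-o[2])/d[2]
def proj(c,p):
    T=np.array(c["camera_from_world"]);q=T[:3,:3]@np.array(p)+T[:3,3];q=q*[1,-1,-1]
    return cv2.projectPoints(q[None],np.zeros(3),np.zeros(3),np.array(c["K"]),np.array(c["dist_coeffs"]))[0].ravel()
def cross(c1,a,c2,b):
    o,d=ray(c1,a);p,e=ray(c2,b);d/=np.linalg.norm(d);e/=np.linalg.norm(e)
    t=np.linalg.lstsq(np.c_[d,-e],p-o,rcond=None)[0];A=o+t[0]*d;B=p+t[1]*e
    return (A+B)/2,np.linalg.norm(A-B)
E
python3 - <<'E'
from h import *
sc,si=bot.calibration("scene"),bot.calibration("side")
pts=dict(cam=((273,176),(277,186),.118),ctl=((310,166),(306,198),.116),lens=((333,185),(289,223),.12),stage=((451,247),(323,333),.01),mat=((190,178),(302,142),.004),pink=((344,142),(367,203),.112),turq=((382,229),(256,271),.112))
for k,(a,b,z) in pts.items():
    print(k,onz(sc,a,z).round(3),onz(si,b,z).round(3),cross(sc,a,si,b)[0].round(3))
for k,a in dict(c1=(258,200),c2=(250,236),c3=(352,246),c4=(359,204)).items(): print(k,onz(sc,a,.008).round(3))
a=cv2.imread("pics/scene0.png")[140:260,220:400];cv2.imwrite("pics/crop1.png",cv2.resize(a,None,fx=4,fy=4,interpolation=cv2.INTER_CUBIC))
E
```

```text
cam [ 0.609 -0.011  0.118] [ 0.601 -0.008  0.118] [ 0.602 -0.015  0.112]
ctl [0.538 0.029 0.116] [0.534 0.027 0.116] [0.534 0.026 0.114]
lens [0.584 0.101 0.12 ] [0.573 0.103 0.12 ] [0.573 0.096 0.112]
stage [0.507 0.312 0.01 ] [0.499 0.314 0.01 ] [0.499 0.311 0.004]
mat [ 0.561 -0.281  0.004] [ 0.538 -0.281  0.004] [ 0.538 -0.304 -0.016]
pink [0.404 0.04  0.112] [0.394 0.037 0.112] [0.393 0.034 0.107]
turq [0.65  0.219 0.112] [0.64  0.225 0.112] [0.641 0.218 0.104]
c1 [ 0.56  -0.085  0.008]
c2 [ 0.67  -0.029  0.008]
c3 [0.596 0.153 0.008]
c4 [0.462 0.11  0.008]
```

View pics/crop1.png

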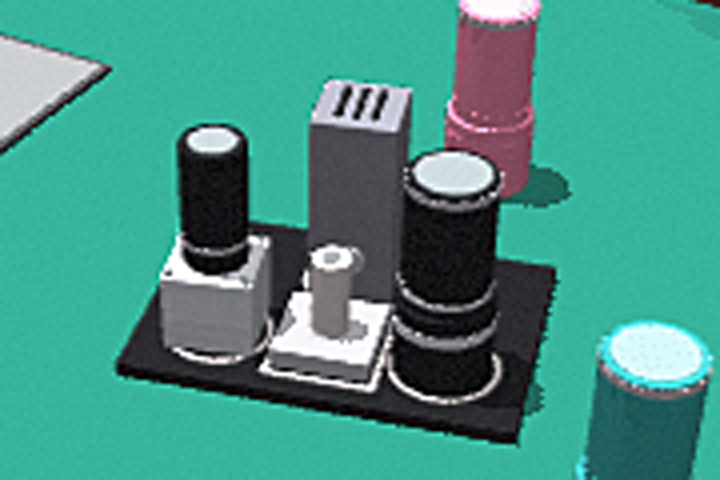

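The crop confirms it. The black ringed tube is at the caddy's +y end (crop 450,280), the camera at (215,250), the controller at (360,190) and the jig at (330,310). Pink (495,100) and turquoise (650,400) stand off the caddy.

Next I rise, turn, and go above the caddy to measure with the wrist camera.

Call:
move_arm(plan=[[[0,0,-50],-0.12],[[0,0,-50],-0.12],[[0,0,-50],-0.12],[[0,0,-50],-0.12],[[0,0,0],0]])

```text
clock: 0.65
position: [0.1523, 0.6334, 0.4075]
eef_rot: [-0.388, 3.114, 0.016]
contact_force: [0.0, 0.5, 0.2]
width: 1.005
finger_force: 0.0
```

```bash
cat >> h.py <<'E'
from scipy.spatial.transform import Rotation as Ro
def go(x,y,z,s=None):
    "tool-axis shift (mm) from the measured pose to a world point; prints also closing direction a and rows needed"
    s=s or bot.get_state();R=Ro.from_rotvec(s["eef_rot"]).as_matrix()
    d=R.T@(np.array([x,y,z])-s["position"])*1000
    print("shift",d.round(1),"rows",np.ceil(np.linalg.norm(d)/50),"a",np.arctan2(R[1,1],R[0,1]).round(3),"tilt",R[:,2].round(3),"pos",np.round(s["position"],4))
E
python3 -c "
from h import *
print(bot.get_state()['clock']);go(.55,.05,.40)"
```

```text
0.65
shift [-242.3 -663.3    1.9] rows 15.0 a 1.819 tilt [ 0.002  0.011 -1.   ] pos [0.1523 0.6334 0.4075]
```

Call:
move_arm(plan=[[[-16,-44,0],0],[[-16,-44,0],0],[[-16,-44,0],0],[[-16,-44,0],0],[[-16,-44,0],0]])

```text
clock: 1.15
position: [0.2835, 0.436, 0.3993]
eef_rot: [0.382, -3.118, 0.0]
contact_force: [0.7, 0.8, 0.2]
width: 1.0
finger_force: 0.0
```

Call:
move_arm(plan=[[[-16,-44,0],0],[[-16,-44,0],0],[[-16,-44,0],0],[[-16,-44,0],0],[[-16,-44,0],0]])

```text
clock: 1.65
position: [0.4141, 0.2418, 0.3995]
eef_rot: [-0.382, 3.118, 0.0]
contact_force: [0.8, -0.0, 0.4]
width: 0.999
finger_force: 0.0
```

Call:
move_arm(plan=[[[-16,-44,0],0],[[-16,-44,0],0],[[-16,-44,0],0],[[-16,-44,0],0],[[-16,-44,0],0]])

```text
clock: 2.15
position: [0.5449, 0.0479, 0.3996]
eef_rot: [-0.383, 3.118, 0.0]
contact_force: [0.4, 0.3, -0.8]
width: 1.003
finger_force: 0.0
```

Call:
move_arm(plan=[[[0,0,0],0],[[0,0,0],0]])

```text
clock: 2.35
position: [0.5445, 0.0485, 0.3991]
eef_rot: [0.378, -3.118, 0.001]
contact_force: [0.1, 1.0, 0.4]
width: 1.0
finger_force: 0.0
```

```bash
python3 -c "
from h import *
import pickle
go(.55,.05,.40)
c=bot.calibration('wrist');im=bot.grab_frame('wrist');cv2.imwrite('pics/w1.png',im[:,:,::-1]);pickle.dump(c,open('w1.pkl','wb'));print(ray(c,(280,210)))"
```

```text
shift [-5.7  0.2 -0.9] rows 1.0 a 1.812 tilt [-0.001 -0.001 -1.   ] pos [0.5445 0.0485 0.3991]
(array([0.48042715, 0.03269501, 0.57403572]), array([ 0.2758148 ,  0.05516202, -0.95988956]))
```

View pics/w1.png

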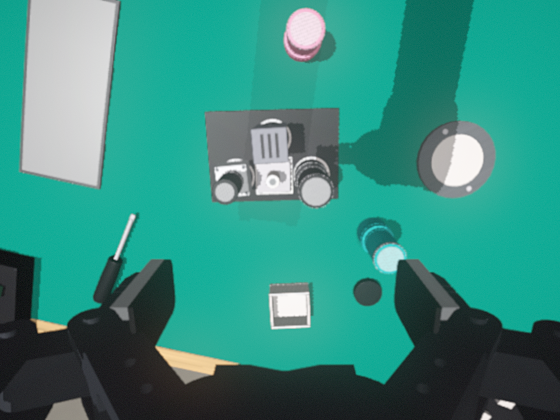

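```bash
python3 - <<'E'
from h import *
import pickle
c=pickle.load(open('w1.pkl','rb'));im=cv2.imread('pics/w1.png')
p=dict(cam=((226,188),.118),ctl=((269,143),.116),lens=((317,189),.12),post=((272,182),.062),stage=((457,159),.01),m1=((119,2),.004),m2=((101,187),.004),m3=((21,172),.004),c1=((206,112),.008),c2=((339,108),.008),c3=((339,198),.008),c4=((213,202),.008),pinktop=((306,29),.112),turqtop=((390,258),.112))
for k,(u,z) in p.items(): print(k,onz(c,u,z).round(3))
a=cv2.resize(im[90:220,190:350],None,fx=4.6,fy=4.6,interpolation=cv2.INTER_CUBIC);cv2.imwrite('pics/crop2.png',a)
hsv=cv2.cvtColor(im,cv2.COLOR_BGR2HSV)
m=cv2.inRange(hsv,(0,0,170),(180,50,255));m[:, :420]=0;m[210:]=0
for q in cv2.findContours(m,0,2)[0]:
    if cv2.contourArea(q)>500: e=cv2.fitEllipse(q);print('disc',e,onz(c,e[0],.01))
m=cv2.inRange(hsv,(0,0,0),(180,110,255));m[:, :400]=0;m[230:]=0
for q in cv2.findContours(m,0,2)[0]:
    if cv2.contourArea(q)>2500: e=cv2.fitEllipse(cv2.convexHull(q));print('plate',e,onz(c,e[0],.01))
E
```

```text
cam [ 0.6   -0.014  0.118]
ctl [0.532 0.026 0.116]
lens [0.573 0.097 0.12 ]
post [0.59  0.041 0.062]
stage [0.498 0.31  0.01 ]
m1 [ 0.402 -0.228  0.004]
m2 [ 0.676 -0.22   0.004]
m3 [ 0.682 -0.349  0.004]
c1 [ 0.522 -0.078  0.008]
c2 [0.469 0.113 0.008]
c3 [0.602 0.151 0.008]
c4 [ 0.656 -0.041  0.008]
pinktop [0.395 0.037 0.112]
turqtop [0.643 0.22  0.112]
disc ((457.4844970703125, 159.9938201904297), (48.106197357177734, 54.41572570800781), 41.04706573486328) [0.49893985 0.31168551 0.01      ]
plate ((455.7395935058594, 158.82960510253906), (74.42701721191406, 82.03634643554688), 50.49156188964844) [0.49790374 0.30840225 0.01      ]
```

View pics/crop2.png

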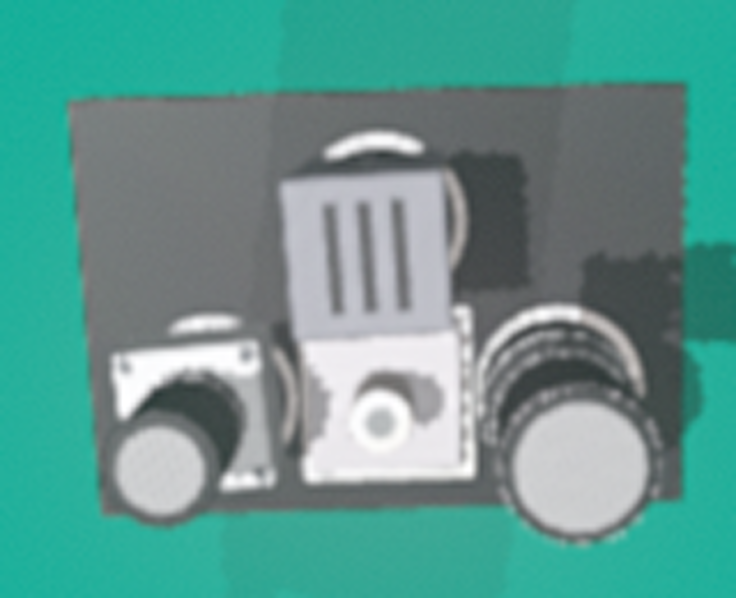

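The crop shows the controller top with corners at (280,182), (447,170), (457,330) and (298,340), the camera barrel top centred at (162,468), the lens tube top at (581,465), and the jig post at (380,422).

```bash
python3 - <<'E'
from h import *
import pickle
c=pickle.load(open('w1.pkl','rb'))
f=lambda u,z: onz(c,(u[0]/4.6+190-.4,u[1]/4.6+90-.4),z)
k=[f(u,.116) for u in((280,182),(447,170),(457,330),(298,340))]
print('ctl',np.mean(k,0).round(4),[ (np.linalg.norm(k[i]-k[i-1]).round(4),np.arctan2(*(k[i]-k[i-1])[1::-1]).round(3)) for i in range(4)])
print('cam',f((162,468),.118).round(4),'lens',f((581,465),.12).round(4),'post',f((380,422),.062).round(4))
d=.116;C=f
E
python3 -c "
from h import *
go(.5315,.0265,.17)"
```

```text
ctl [0.5344 0.0276 0.116 ] [(np.float64(0.0424), np.float64(-2.807)), (np.float64(0.0443), np.float64(1.883)), (np.float64(0.0427), np.float64(0.307)), (np.float64(0.0432), np.float64(-1.266))]
cam [ 0.6043 -0.0148  0.118 ] lens [0.5754 0.0967 0.12  ] post [0.5892 0.0415 0.062 ]
shift [ 17.8 -19.8 229.2] rows 5.0 a 1.815 tilt [-0.001  0.    -1.   ] pos [0.5441 0.05   0.3991]
```

Call:
move_arm(plan=[[[0,0,46],-0.07],[[4,-4.5,46],0],[[4,-4.5,46],0],[[4,-4.5,46],0],[[4,-4.8,46],0]])

```text
clock: 2.9
position: [0.5339, 0.0292, 0.168]
eef_rot: [-0.496, 3.101, 0.002]
contact_force: [-0.0, 0.3, 0.2]
width: 1.001
finger_force: 0.0
```

Call:
move_arm(plan=[[[0,0,10],0],[[0,0,0],0]])

```text
clock: 3.1
position: [0.5338, 0.0286, 0.1591]
eef_rot: [0.494, -3.1, -0.0]
contact_force: [-0.2, -0.1, 0.5]
width: 1.0
finger_force: 0.0
```

```bash
python3 -c "
from h import *
go(.5344,.0276,.072)
c=bot.calibration('wrist');cv2.imwrite('pics/w2.png',bot.grab_frame('wrist')[:,:,::-1])"
```

```text
shift [-0.4 -1.1 87.1] rows 2.0 a 1.887 tilt [-0.002 -0.    -1.   ] pos [0.5338 0.0286 0.1591]
```

View pics/w2.png

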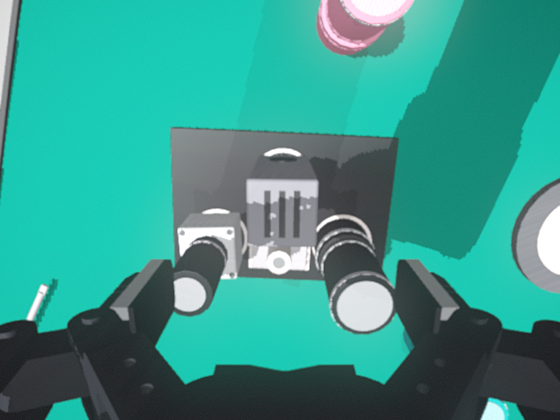

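The controller top, at (247–319, 181–242), is centred between the fingers at columns 172 and 397. Going down.

Call:
move_arm(plan=[[[0,-0.5,30],0],[[0,-0.5,30],0],[[0,0,27],0],[[0,0,0],0]])

```text
clock: 3.55
position: [0.5347, 0.0273, 0.0721]
eef_rot: [0.493, -3.101, 0.0]
contact_force: [-0.6, -0.0, 0.0]
width: 1.002
finger_force: 0.0
```

Call:
move_arm(plan=[[[0,0,0],0],[[0,0,0],0],[[0,0,0],0],[[0,0,0],0],[[0,0,0],0]], jaw=35, force=35)

```text
clock: 4.05
position: [0.5365, 0.0268, 0.0746]
eef_rot: [-0.491, 3.1, 0.001]
contact_force: [-1.8, 0.6, 7.9]
width: 0.502
finger_force: 34.9
```

Call:
move_arm(plan=[[[0,0,0],0],[[0,0,0],0]])

```text
clock: 4.25
position: [0.5365, 0.0268, 0.0746]
eef_rot: [-0.491, 3.1, 0.001]
contact_force: [-0.9, 1.4, 7.5]
width: 0.504
finger_force: 34.9
```

Call:
move_arm(plan=[[[0,0,-15],0],[[0,0,-35],0],[[0,0,-40],0],[[0,0,-40],0],[[0,0,0],0]])

```text
clock: 4.75
position: [0.5382, 0.0263, 0.2088]
eef_rot: [-0.489, 3.094, 0.002]
contact_force: [0.8, 0.1, -2.9]
width: 0.498
finger_force: 36.9
```

Call:
move_arm(plan=[[[15,-24,0],0],[[25,-39,0],0],[[25,-39,0],0],[[25,-39,0],0],[[25,-39,0],0]])

```text
clock: 5.25
position: [0.4805, -0.1821, 0.2029]
eef_rot: [-0.491, 3.102, 0.001]
contact_force: [1.4, 0.2, -1.1]
width: 0.504
finger_force: 36.8
```

Call:
move_arm(plan=[[[25,-39,0],0],[[20,-32,0],0],[[14,-23,0],0],[[0,0,0],0],[[0,0,0],0]])

```text
clock: 5.75
position: [0.454, -0.2884, 0.2026]
eef_rot: [-0.489, 3.103, 0.0]
contact_force: [0.3, -0.2, -1.4]
width: 0.499
finger_force: 36.8
```

```bash
python3 -c "
from h import *
go(.455,-.288,.0706)"
```

```text
shift [ -1.1  -0.  132. ] rows 3.0 a 1.883 tilt [ 0.  0. -1.] pos [ 0.454  -0.2884  0.2026]
```

Call:
move_arm(plan=[[[0,0,40],0],[[0,0,40],0],[[0,0,30],0],[[0,0,15],0],[[0,0,4],0]])

```text
clock: 6.25
position: [0.4539, -0.2867, 0.0723]
eef_rot: [0.493, -3.101, -0.002]
contact_force: [0.4, -0.7, -0.3]
width: 0.5
finger_force: 36.8
```

Call:
move_arm(plan=[[[0,0,2],0],[[0,0,0],0],[[0,0,0],0]])

```text
clock: 6.55
position: [0.4551, -0.2884, 0.0728]
eef_rot: [-0.491, 3.101, -0.001]
contact_force: [1.0, 0.4, -1.3]
width: 0.499
finger_force: 36.8
```

Call:
move_arm(plan=[[[0,0,1.5],0],[[0,0,1],0],[[0,0,0],0]])

```text
clock: 6.85
position: [0.4553, -0.2884, 0.0707]
eef_rot: [-0.491, 3.101, -0.0]
contact_force: [-2.5, 2.8, 13.0]
width: 0.502
finger_force: 38.4
```

Call:
move_arm(plan=[[[0,0,0],0],[[0,0,0],0],[[0,0,0],0],[[0,0,0],0]], jaw=85)

```text
clock: 7.25
position: [0.4542, -0.2881, 0.069]
eef_rot: [0.491, -3.103, 0.0]
contact_force: [-0.0, -0.1, 0.7]
width: 0.994
finger_force: 0.0
```

Call:
move_arm(plan=[[[0,0,-15],0],[[0,0,-35],0],[[0,0,-45],0],[[-26,24,0],0],[[-40,38,0],0]])

```text
clock: 7.75
position: [0.4957, -0.2157, 0.1671]
eef_rot: [-0.481, 3.1, -0.003]
contact_force: [1.0, 0.1, -0.3]
width: 0.994
finger_force: 0.0
```

```bash
python3 -c "
from h import *
go(.6043,-.0148,.165)
cv2.imwrite('pics/s2.png',bot.grab_frame('side')[:,:,::-1])
im=cv2.imread('pics/s2.png')[100:280,180:420];cv2.imwrite('pics/s2c.png',cv2.resize(im,None,fx=2,fy=2))"
```

```text
shift [-164.4  158.6    2.3] rows 5.0 a 1.879 tilt [ 0.004 -0.001 -1.   ] pos [ 0.4957 -0.2157  0.1671]
```

View pics/s2c.png

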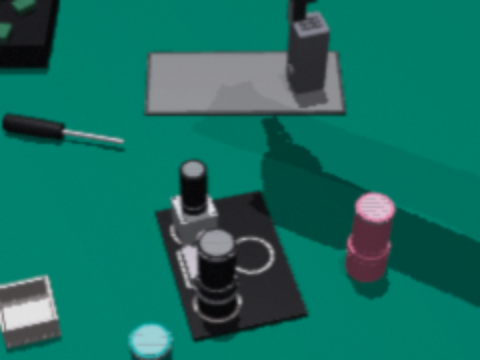

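The controller stands upright on the mat (crop 310,55). Now the camera.

Call:
move_arm(plan=[[[-36,35,0],0],[[-40,38,0],0],[[-40,38,0],0],[[-30,30,0],0],[[-16,15,0],0]])

```text
clock: 8.3
position: [0.5975, -0.0194, 0.1646]
eef_rot: [-0.499, 3.101, 0.001]
contact_force: [-0.1, 0.2, -0.4]
width: 0.994
finger_force: 0.0
```

Call:
move_arm(plan=[[[0,0,0],0],[[0,0,0],0]])

```text
clock: 8.5
position: [0.596, -0.0251, 0.1644]
eef_rot: [0.491, -3.103, 0.002]
contact_force: [-0.2, -0.7, -0.6]
width: 0.997
finger_force: 0.0
```

```bash
python3 -c "
from h import *
go(.6043,-.0148,.072)"
```

```text
shift [-11.1   7.3  92.4] rows 2.0 a 1.885 tilt [-0.    -0.001 -1.   ] pos [ 0.596  -0.0251  0.1644]
```

Call:
move_arm(plan=[[[-11,7,2],0],[[0,0,30],0],[[0,0,30],0],[[0,0,30],0],[[0,0,0],0]])

```text
clock: 9.0
position: [0.6018, -0.0147, 0.0686]
eef_rot: [0.488, -3.097, 0.0]
contact_force: [-0.3, 0.3, 0.4]
width: 0.997
finger_force: 0.0
```

Call:
move_arm(plan=[[[0,0,0],0],[[0,0,0],0],[[0,0,0],0],[[0,0,0],0],[[0,0,0],0]], jaw=25)

```text
clock: 9.5
position: [0.6056, -0.0142, 0.0736]
eef_rot: [-0.491, 3.1, 0.0]
contact_force: [-0.8, -0.5, 7.0]
width: 0.38
finger_force: 34.4
```

Call:
move_arm(plan=[[[0,0,0],0],[[0,0,0],0]])

```text
clock: 9.7
position: [0.6056, -0.0142, 0.0736]
eef_rot: [-0.491, 3.1, 0.0]
contact_force: [-0.5, -1.3, 6.9]
width: 0.378
finger_force: 34.4
```

Call:
move_arm(plan=[[[0,0,-15],0],[[0,0,-35],0],[[0,0,-40],0],[[0,0,-40],0],[[5,-22,0],0]])

```text
clock: 10.2
position: [0.6096, -0.0335, 0.2088]
eef_rot: [-0.497, 3.093, 0.002]
contact_force: [0.7, -0.5, -1.5]
width: 0.375
finger_force: 35.3
```

Call:
move_arm(plan=[[[11,-46,0],0],[[11,-46,0],0],[[11,-46,0],0],[[11,-46,0],0],[[8,-38,0],0]])

```text
clock: 10.7
position: [0.6251, -0.2667, 0.2033]
eef_rot: [-0.489, 3.103, -0.001]
contact_force: [0.2, 0.7, -2.0]
width: 0.379
finger_force: 35.3
```

Call:
move_arm(plan=[[[4,-20,0],0],[[0,0,0],0],[[0,0,0],0],[[0,0,0],0]])

```text
clock: 11.1
position: [0.6285, -0.2823, 0.2024]
eef_rot: [-0.494, 3.102, 0.001]
contact_force: [-0.8, -0.1, -1.7]
width: 0.381
finger_force: 35.4
```

```bash
python3 -c "
from h import *
go(.63,-.288,.0696)"
```

```text
shift [  0.4  -5.9 132.8] rows 3.0 a 1.887 tilt [ 0.     0.001 -1.   ] pos [ 0.6285 -0.2823  0.2024]
```

Call:
move_arm(plan=[[[0,-6,40],0],[[0,0,40],0],[[0,0,30],0],[[0,0,16],0],[[0,0,4],0]])

```text
clock: 11.6
position: [0.6296, -0.2878, 0.0706]
eef_rot: [0.494, -3.101, -0.003]
contact_force: [0.1, -0.3, -1.7]
width: 0.379
finger_force: 35.4
```

Call:
move_arm(plan=[[[0,0,1.5],0],[[0,0,1.5],0],[[0,0,0],0]])

```text
clock: 11.9
position: [0.6307, -0.2901, 0.0705]
eef_rot: [-0.491, 3.101, -0.002]
contact_force: [-1.0, -0.2, -1.5]
width: 0.376
finger_force: 35.4
```

Call:
move_arm(plan=[[[0,0,1.2],0],[[0,0,0.8],0],[[0,0,0],0]])

```text
clock: 12.2
position: [0.631, -0.2906, 0.0696]
eef_rot: [-0.491, 3.1, -0.002]
contact_force: [-1.8, 1.7, 10.1]
width: 0.379
finger_force: 36.5
```

Call:
move_arm(plan=[[[0,0,0],0],[[0,0,0],0],[[0,0,0],0],[[0,0,0],0]], jaw=85)

```text
clock: 12.6
position: [0.6299, -0.2897, 0.0669]
eef_rot: [0.491, -3.103, -0.0]
contact_force: [-0.2, 0.1, -0.6]
width: 0.993
finger_force: 0.0
```

Call:
move_arm(plan=[[[0,0,-15],0],[[0,0,-35],0],[[0,0,-48],0],[[-5,28,0],0],[[-8,45,0],0]])

```text
clock: 13.1
position: [0.6198, -0.2199, 0.1681]
eef_rot: [-0.482, 3.101, -0.006]
contact_force: [1.1, 1.2, -1.0]
width: 0.993
finger_force: 0.0
```

Call:
move_arm(plan=[[[-8,47,0],0],[[-8,47,0],0],[[-8,47,0],0],[[-8,47,0],0],[[-8,47,0],0]])

```text
clock: 13.6
position: [0.5849, 0.0212, 0.1664]
eef_rot: [-0.491, 3.102, 0.0]
contact_force: [1.1, 1.1, 0.5]
width: 0.991
finger_force: 0.0
```

Call:
move_arm(plan=[[[-7,40,0],0],[[-5,26,0],0],[[0,0,0],0],[[0,0,0],0],[[0,0,0],0]])

```text
clock: 14.1
position: [0.5766, 0.0845, 0.1657]
eef_rot: [-0.488, 3.103, -0.001]
contact_force: [0.4, -0.2, -0.0]
width: 0.995
finger_force: 0.0
```

```bash
python3 -c "
from h import *
go(.5754,.0967,.072)
cv2.imwrite('pics/s3.png',bot.grab_frame('side')[:,:,::-1])
im=cv2.imread('pics/s3.png')[100:280,180:420];cv2.imwrite('pics/s3c.png',cv2.resize(im,None,fx=2,fy=2))"
```

```text
shift [-2.6 12.  93.7] rows 2.0 a 1.883 tilt [ 0.001 -0.    -1.   ] pos [0.5766 0.0845 0.1657]
```

View pics/s3c.png

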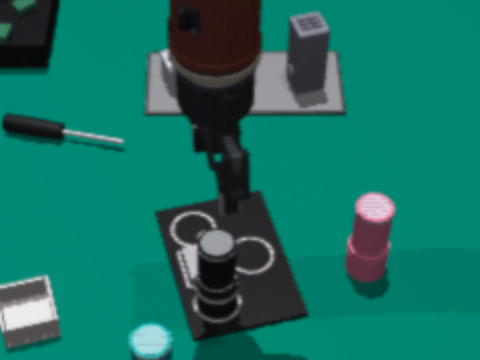

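The camera is partly hidden by the arm at crop (175,70) and stands on the mat. The lens tube (215,270) and jig are undisturbed. Grasping the lens tube.

Call:
move_arm(plan=[[[-2.5,12,0],0],[[0,0,30],0],[[0,0,35],0],[[0,0,27],0],[[0,0,0],0]])

```text
clock: 14.65
position: [0.5722, 0.0981, 0.0696]
eef_rot: [0.49, -3.097, 0.002]
contact_force: [-0.9, 0.1, -0.8]
width: 0.994
finger_force: 0.0
```

Call:
move_arm(plan=[[[0,0,0],0],[[0,0,0],0],[[0,0,0],0],[[0,0,0],0],[[0,0,0],0]], jaw=35)

```text
clock: 15.15
position: [0.5763, 0.0984, 0.0749]
eef_rot: [-0.491, 3.1, 0.001]
contact_force: [-0.2, -1.3, 6.2]
width: 0.498
finger_force: 35.1
```

Call:
move_arm(plan=[[[0,0,0],0],[[0,0,0],0]])

```text
clock: 15.35
position: [0.5763, 0.0984, 0.0749]
eef_rot: [-0.49, 3.1, 0.001]
contact_force: [0.4, -0.1, 6.5]
width: 0.496
finger_force: 35.1
```

Call:
move_arm(plan=[[[0,0,-15],0],[[0,0,-35],0],[[0,0,-40],0],[[0,0,-40],0],[[9,-21,0],0]])

```text
clock: 15.85
position: [0.5756, 0.079, 0.2096]
eef_rot: [-0.497, 3.093, 0.004]
contact_force: [0.4, -0.4, -2.7]
width: 0.497
finger_force: 36.4
```

Call:
move_arm(plan=[[[19,-45,0],0],[[19,-45,0],0],[[19,-45,0],0],[[19,-45,0],0],[[19,-45,0],0]])

```text
clock: 16.35
position: [0.5514, -0.1696, 0.2044]
eef_rot: [-0.492, 3.102, 0.001]
contact_force: [1.4, -0.4, -3.0]
width: 0.497
finger_force: 36.4
```

Call:
move_arm(plan=[[[19,-45,0],0],[[17,-40,0],0],[[11,-26,0],0],[[0,0,0],0],[[0,0,0],0]])

```text
clock: 16.85
position: [0.5412, -0.2883, 0.2037]
eef_rot: [-0.489, 3.103, 0.0]
contact_force: [0.9, 0.7, -2.2]
width: 0.494
finger_force: 36.6
```

```bash
python3 -c "
from h import *
go(.542,-.288,.0709)"
```

```text
shift [ -0.8   0.  132.8] rows 3.0 a 1.883 tilt [ 0.  0. -1.] pos [ 0.5412 -0.2883  0.2037]
```

Call:
move_arm(plan=[[[0,0,40],0],[[0,0,40],0],[[0,0,30],0],[[0,0,16],0],[[0,0,5],0]])

```text
clock: 17.35
position: [0.5414, -0.2861, 0.071]
eef_rot: [0.494, -3.101, -0.002]
contact_force: [-2.0, 1.7, 8.2]
width: 0.499
finger_force: 37.7
```

Call:
move_arm(plan=[[[0,0,2],0],[[0,0,1],0],[[0,0,1],0],[[0,0,0],0]])

```text
clock: 17.75
position: [0.543, -0.288, 0.0708]
eef_rot: [-0.491, 3.1, -0.0]
contact_force: [-2.8, 4.4, 11.0]
width: 0.497
finger_force: 37.7
```

Call:
move_arm(plan=[[[0,0,0],0],[[0,0,0],0],[[0,0,0],0],[[0,0,0],0]], jaw=85)

```text
clock: 18.15
position: [0.5417, -0.2881, 0.0682]
eef_rot: [-0.491, 3.103, -0.001]
contact_force: [-0.1, -0.3, -0.5]
width: 0.996
finger_force: 0.0
```

Call:
move_arm(plan=[[[0,0,-15],0],[[0,0,-35],0],[[0,0,-48],0],[[-14,28,0],0],[[-20,40,0],0]])

```text
clock: 18.65
position: [0.553, -0.2156, 0.169]
eef_rot: [-0.482, 3.101, -0.004]
contact_force: [1.0, 0.7, -0.9]
width: 0.999
finger_force: 0.0
```

Call:
move_arm(plan=[[[-20,41,0],0],[[-20,41,0],0],[[-20,41,0],0],[[-20,41,0],0],[[-20,41,0],0]])

```text
clock: 19.15
position: [0.5849, 0.0148, 0.1674]
eef_rot: [-0.491, 3.102, 0.0]
contact_force: [1.9, 0.2, 1.0]
width: 0.994
finger_force: 0.0
```

Call:
move_arm(plan=[[[-13,26,0],0],[[0,0,0],0],[[0,0,0],0],[[0,0,0],0]])

```text
clock: 19.55
position: [0.5891, 0.0401, 0.1667]
eef_rot: [-0.488, 3.103, -0.001]
contact_force: [-0.5, -0.4, -0.2]
width: 0.998
finger_force: 0.0
```

```bash
python3 -c "
from h import *
go(.5905,.0418,.030)
c=bot.calibration('scene')
a=bot.grab_frame('scene')[:,:,::-1];b=bot.grab_frame('wrist')[:,:,::-1]
cv2.imwrite('pics/s4.png',a);cv2.imwrite('pics/w4.png',b)
w=bot.calibration('wrist');print(proj(w,(.5905,.0418,.062)))
cv2.imwrite('pics/c4.png',np.hstack([cv2.resize(a[130:270,120:400],(400,200)),cv2.resize(b,(400,300))[40:240]]))"
```

```text
shift [ -1.8   1.3 136.7] rows 3.0 a 1.883 tilt [ 0.001 -0.    -1.   ] pos [0.5891 0.0401 0.1667]
[286.21661143 192.75366551]
```

View pics/c4.png

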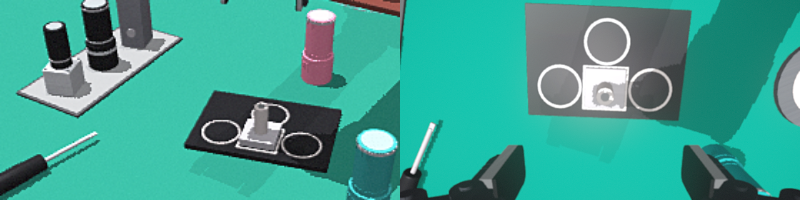

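All three stand on the mat. The jig is free, and its post top at wrist (287,192) matches the predicted (286,193). Grasping the jig.

Call:
move_arm(plan=[[[-2,1.5,45],0],[[0,0,45],0],[[0,0,30],0],[[0,0,15],0],[[0,0,0],0]])

```text
clock: 20.15
position: [0.5892, 0.0429, 0.0296]
eef_rot: [0.489, -3.1, 0.001]
contact_force: [0.1, 0.6, 0.2]
width: 0.991
finger_force: 0.0
```

Call:
move_arm(plan=[[[0,0,0],0],[[0,0,0],0],[[0,0,0],0],[[0,0,0],0],[[0,0,0],0]], jaw=10)

```text
clock: 20.65
position: [0.5907, 0.044, 0.0316]
eef_rot: [-0.492, 3.102, 0.0]
contact_force: [0.2, 0.7, 0.8]
width: 0.139
finger_force: 0.0
```

Call:
move_arm(plan=[[[0,0,0],0],[[0,0,0],0],[[0,0,0],0]])

```text
clock: 20.95
position: [0.5904, 0.0439, 0.031]
eef_rot: [0.491, -3.103, 0.0]
contact_force: [-0.4, -1.2, 0.1]
width: 0.115
finger_force: 0.0
```

The fingers closed to 10 mm without gripping anything, so I'll look.

```bash
python3 -c "
from h import *
go(.5905,.0418,.030)
a=bot.grab_frame('scene')[:,:,::-1];b=bot.grab_frame('wrist')[:,:,::-1];d=bot.grab_frame('side')[:,:,::-1]
f=lambda i,w,h:cv2.resize(i,(w,h),interpolation=cv2.INTER_CUBIC)
cv2.imwrite('pics/c5.png',np.vstack([np.hstack([f(a[180:260,230:370],400,229),f(d[170:280,220:360],400,314)[:229]]),f(b,493,370)[:, :].repeat(1,0) if 0 else np.pad(f(b,493,370),((0,0),(0,307),(0,0)))]))"
```

```text
shift [ 0.5 -2.1  1. ] rows 1.0 a 1.885 tilt [-0. -0. -1.] pos [0.5904 0.0439 0.031 ]
```

View pics/c5.png

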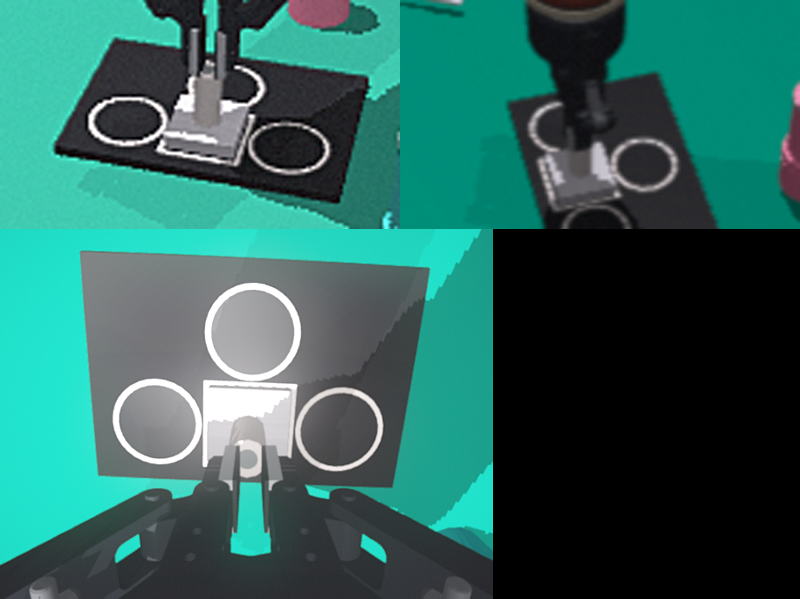

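```bash
python3 -c "
from h import *
C={n:bot.calibration(n) for n in('scene','side','wrist')}
s=bot.get_state();p=np.array(s['position'])
for n in C:
  print(n,'tcp',proj(C[n],p).round(1),'tcp+31',proj(C[n],p+[0,0,.031]).round(1),'post',proj(C[n],(.5905,.0418,.062)).round(1),'base',proj(C[n],(.5905,.0418,.02)).round(1))
W=(250*560/493,(458-229)*420/370);S=(302.8,203.8)
print(W,onz(C['wrist'],W,.062),onz(C['scene'],S,.062),cross(C['wrist'],W,C['scene'],S))
b=bot.grab_frame('wrist')[:,:,::-1][150:330,180:400];cv2.imwrite('pics/c6.png',cv2.resize(b,None,fx=3.3,fy=3.3,interpolation=cv2.INTER_CUBIC))
"
```

```text
scene tcp [302.8 216.9] tcp+31 [303.1 204. ] post [302.1 203.7] base [301.8 221. ]
side tcp [281.8 226.4] tcp+31 [281.6 218.4] post [281.6 217.7] base [281.8 228.5]
wrist tcp [284.7 238.2] tcp+31 [284.7 264.2] post [279.9 263.1] base [280.9 229.9]
(283.97565922920893, 259.94594594594594) [0.58859667 0.04298914 0.062     ] [0.59009269 0.04310609 0.062     ] (array([0.58904658, 0.04284718, 0.06124383]), np.float64(0.0005526469352221169))
```

View pics/c6.png

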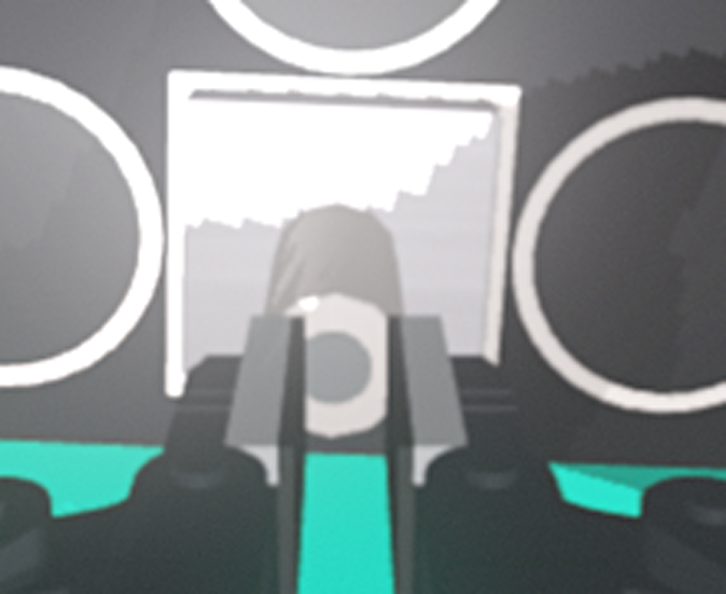

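The pads show at crop (270,316) and (430,316), in front of the post's top disc (345,365). That puts them over the post rather than beside it, so the tips are higher than I assumed. I'll open a little, go lower and close again.

Call:
move_arm(plan=[[[0,0,0],0],[[0,0,0],0],[[0,0,0],0],[[0,0,0],0],[[0,0,0],0]], jaw=45)

```text
clock: 21.65
position: [0.5904, 0.0439, 0.031]
eef_rot: [0.492, -3.103, 0.0]
contact_force: [-0.2, 0.0, 0.6]
width: 0.529
finger_force: 0.0
```

Call:
move_arm(plan=[[[0,-1.5,4],0],[[0,0,3],0],[[0,0,0],0],[[0,0,0],0]])

```text
clock: 22.05
position: [0.5907, 0.0424, 0.0238]
eef_rot: [0.491, -3.103, 0.0]
contact_force: [0.9, 1.1, 0.7]
width: 0.525
finger_force: 0.0
```

```bash
python3 -c "
from h import *
go(.5905,.0418,.023)
a=bot.grab_frame('scene')[:,:,::-1][160:260,230:370];b=bot.grab_frame('wrist')[:,:,::-1][150:330,180:400]
cv2.imwrite('pics/c7.png',np.hstack([cv2.resize(a,(400,286),interpolation=2),cv2.resize(b,(400,327),interpolation=2)[:286]]))"
```

```text
shift [ 0.4 -0.5  0.8] rows 1.0 a 1.885 tilt [-0. -0. -1.] pos [0.5907 0.0424 0.0238]
```

View pics/c7.png

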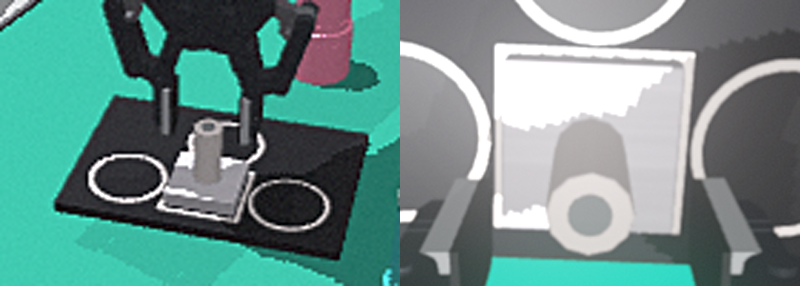

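Both views put the tips about 25 mm above the stated TCP, with the gap straddling the post. They now reach below the post top, so I'm closing.

Call:
move_arm(plan=[[[0,0,3],0],[[0,0,0],0],[[0,0,0],0],[[0,0,0],0],[[0,0,0],0]], jaw=12, force=45)

```text
clock: 22.65
position: [0.5907, 0.0425, 0.0209]
eef_rot: [0.491, -3.103, 0.0]
contact_force: [0.3, 0.1, -2.4]
width: 0.204
finger_force: 43.9
```

Call:
move_arm(plan=[[[0,0,0],0],[[0,0,0],0]])

```text
clock: 22.85
position: [0.5907, 0.0425, 0.0209]
eef_rot: [0.492, -3.103, -0.0]
contact_force: [-0.3, 0.4, -2.5]
width: 0.204
finger_force: 44.0
```

Call:
move_arm(plan=[[[0,0,-10],0],[[0,0,-30],0],[[0,0,-40],0],[[0,0,-20],0],[[0,20,0],0]])

```text
clock: 23.35
position: [0.5875, 0.0585, 0.1256]
eef_rot: [-0.483, 3.097, -0.001]
contact_force: [0.3, -0.8, -2.8]
width: 0.202
finger_force: 44.4
```

Call:
move_arm(plan=[[[1,44,0],0],[[1,46,0],0],[[1,46,0],0],[[1,46,0],0],[[0,45,0],0]])

```text
clock: 23.85
position: [0.5099, 0.2779, 0.122]
eef_rot: [-0.491, 3.102, 0.001]
contact_force: [1.1, -0.0, -1.8]
width: 0.204
finger_force: 44.4
```

Call:
move_arm(plan=[[[0,25,0],0],[[0,12,0],0],[[0,0,0],0],[[0,0,0],0],[[0,0,0],0]])

```text
clock: 24.35
position: [0.5004, 0.3091, 0.1213]
eef_rot: [-0.487, 3.103, -0.001]
contact_force: [-0.2, -0.4, -2.4]
width: 0.203
finger_force: 44.4
```

```bash
python3 - <<'E'
from h import *
go(.499,.311,.0229)
c=bot.calibration('wrist');im=bot.grab_frame('wrist')[:,:,::-1];cv2.imwrite('pics/w8.png',im)
hsv=cv2.cvtColor(im,cv2.COLOR_BGR2HSV)
m=cv2.inRange(hsv,(0,0,170),(180,60,255))
for q in cv2.findContours(m,0,2)[0]:
    if cv2.contourArea(q)>800: e=cv2.fitEllipse(cv2.convexHull(q));print(np.round(e[0],1),np.round(e[1],1),onz(c,e[0],.01).round(4))
print('pred',proj(c,(.499,.311,.01)))
a=bot.grab_frame('scene')[:,:,::-1]
cv2.imwrite('pics/c8.png',np.hstack([cv2.resize(a[180:280,380:520],(400,286),interpolation=2),cv2.resize(im,(400,300))[:286]]))
E
```

```text
shift [ 0.7  2.3 98.4] rows 2.0 a 1.882 tilt [ 0.    -0.001 -1.   ] pos [0.5004 0.3091 0.1213]
[284.1 271.2] [44.5 47.3] [0.5689 0.3306 0.01  ]
[286.9 189.3] [150.6 157.8] [0.5006 0.3109 0.01  ]
pred [287.61487022 187.42905809]
```

View pics/c8.png

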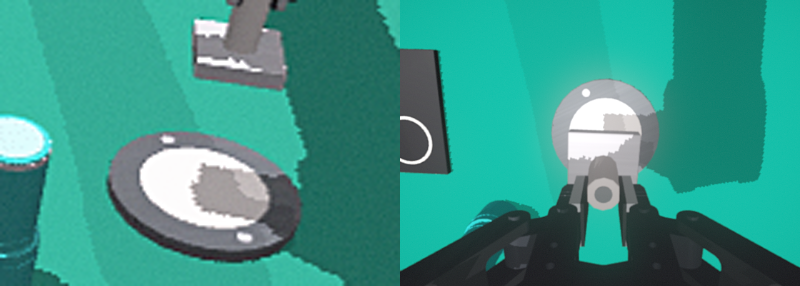

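The jig hangs upright in the grip, with the post at wrist crop (602,193). The stage disc is at (600,135), so its centre is (0.500, 0.311), which agrees with the earlier measurement. Lowering.

Call:
move_arm(plan=[[[0,2,30],0],[[0,0,35],0],[[0,0,20],0],[[0,0,9],0],[[0,0,2],0]])

```text
clock: 24.95
position: [0.4987, 0.3123, 0.0244]
eef_rot: [0.49, -3.102, 0.002]
contact_force: [-0.3, 0.7, -2.7]
width: 0.207
finger_force: 44.4
```

Call:
move_arm(plan=[[[0,0,1],0],[[0,0,0.5],0],[[0,0,0],0]])

```text
clock: 25.25
position: [0.4993, 0.3136, 0.0245]
eef_rot: [-0.491, 3.102, 0.001]
contact_force: [-0.5, 0.5, -0.8]
width: 0.206
finger_force: 44.4
```

Call:
move_arm(plan=[[[0,-2,1],0],[[0,0,1],0],[[0,0,0],0]])

```text
clock: 25.55
position: [0.4999, 0.3113, 0.0227]
eef_rot: [-0.491, 3.102, 0.001]
contact_force: [-3.7, -2.6, 7.9]
width: 0.206
finger_force: 45.5
```

Call:
move_arm(plan=[[[0,0,0],0],[[0,0,0],0],[[0,0,0],0],[[0,0,0],0],[[0,0,0],0]], jaw=85, force=35)

```text
clock: 26.05
position: [0.4993, 0.3114, 0.0214]
eef_rot: [0.491, -3.103, 0.0]
contact_force: [-0.5, -0.3, -0.0]
width: 0.991
finger_force: 0.0
```

Call:
move_arm(plan=[[[0,0,-20],0],[[0,0,-40],0],[[0,0,-45],0],[[0,0,-40],0],[[0,0,0],0]])

```text
clock: 26.55
position: [0.5021, 0.3128, 0.1724]
eef_rot: [-0.49, 3.096, 0.008]
contact_force: [1.0, -0.1, -0.4]
width: 0.995
finger_force: 0.0
```

```bash
python3 - <<'E'
from h import *
go(.543,-.288,.165)
c=bot.calibration('wrist');im=bot.grab_frame('wrist')[:,:,::-1]
print('stage pred',proj(c,(.5,.311,.01)),'post pred',proj(c,(.5,.311,.064)))
a=bot.grab_frame('scene')[:,:,::-1]
cv2.imwrite('pics/c9.png',np.hstack([cv2.resize(a[180:280,380:520],(400,286),interpolation=2),cv2.resize(im[60:300,120:440],(400,300))[:286]]))
E
```

```text
shift [ 146.7 -584.1    4. ] rows 13.0 a 1.885 tilt [ 0.007  0.006 -1.   ] pos [0.5021 0.3128 0.1724]
stage pred [282.80831754 171.73492159] post pred [282.754483   184.83578108]
```

View pics/c9.png

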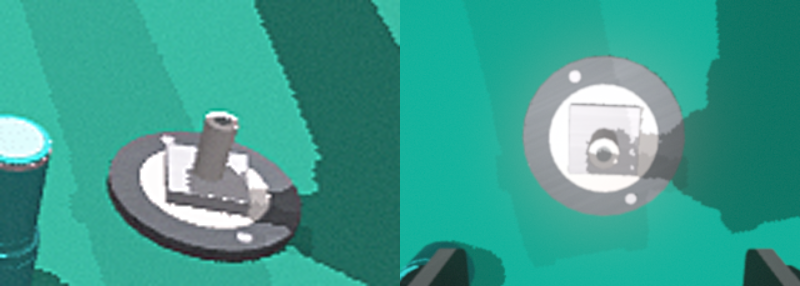

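The jig stands centred on the disc: plate centre at crop (604,138) against disc centre (603,136). Returning the lens tube first.

Call:
move_arm(plan=[[[6,-24,0],0],[[12,-46,0],0],[[12,-46,0],0],[[12,-46,0],0],[[12,-46,0],0]])

```text
clock: 27.15
position: [0.511, 0.0939, 0.1651]
eef_rot: [0.491, -3.101, 0.001]
contact_force: [0.6, -1.1, 0.3]
width: 0.995
finger_force: 0.0
```

Call:
move_arm(plan=[[[12,-46,0],0],[[12,-46,0],0],[[12,-46,0],0],[[12,-46,0],0],[[12,-46,0],0]])

```text
clock: 27.65
position: [0.5247, -0.1428, 0.1654]
eef_rot: [0.491, -3.101, -0.001]
contact_force: [0.1, 0.1, 0.7]
width: 0.994
finger_force: 0.0
```

Call:
move_arm(plan=[[[12,-46,0],0],[[12,-46,0],0],[[6,-36,0],0],[[2,-18,0],0],[[0,0,0],0]])

```text
clock: 28.15
position: [0.5385, -0.2931, 0.165]
eef_rot: [0.482, -3.101, 0.002]
contact_force: [-0.5, -0.3, -1.0]
width: 0.993
finger_force: 0.0
```

Call:
move_arm(plan=[[[0,0,0],0],[[0,0,0],0]])

```text
clock: 28.35
position: [0.5406, -0.2879, 0.1658]
eef_rot: [0.493, -3.102, -0.002]
contact_force: [-0.3, -0.0, -0.1]
width: 0.999
finger_force: 0.0
```

```bash
python3 -c "
from h import *
go(.543,-.288,.069)"
```

```text
shift [-2.3 -1.  96.8] rows 2.0 a 1.886 tilt [-0.001  0.001 -1.   ] pos [ 0.5406 -0.2879  0.1658]
```

Call:
move_arm(plan=[[[-2.5,-1,5],0],[[0,0,30],0],[[0,0,35],0],[[0,0,27],0],[[0,0,0],0]])

```text
clock: 28.85
position: [0.5417, -0.2868, 0.0659]
eef_rot: [0.493, -3.098, -0.005]
contact_force: [0.1, 0.2, 0.1]
width: 0.995
finger_force: 0.0
```

Call:
move_arm(plan=[[[0,0,0],0],[[0,0,0],0],[[0,0,0],0],[[0,0,0],0],[[0,0,0],0]], jaw=35)

```text
clock: 29.35
position: [0.5448, -0.2897, 0.0714]
eef_rot: [-0.492, 3.1, -0.001]
contact_force: [-1.4, 1.6, 6.7]
width: 0.498
finger_force: 34.9
```

Call:
move_arm(plan=[[[0,0,0],0],[[0,0,0],0]])

```text
clock: 29.55
position: [0.5448, -0.2897, 0.0714]
eef_rot: [-0.491, 3.1, -0.001]
contact_force: [-0.7, 1.6, 6.1]
width: 0.5
finger_force: 34.9
```

Call:
move_arm(plan=[[[0,0,-15],0],[[0,0,-35],0],[[0,0,-40],0],[[0,0,-40],0],[[-9,21,0],0]])

```text
clock: 30.05
position: [0.5466, -0.2719, 0.2068]
eef_rot: [-0.481, 3.097, -0.009]
contact_force: [0.4, -2.4, -2.1]
width: 0.497
finger_force: 36.3
```

Call:
move_arm(plan=[[[-19,45,0],0],[[-19,45,0],0],[[-19,45,0],0],[[-19,45,0],0],[[-19,45,0],0]])

```text
clock: 30.55
position: [0.5664, -0.0216, 0.201]
eef_rot: [-0.49, 3.102, 0.001]
contact_force: [0.3, -0.1, -1.4]
width: 0.496
finger_force: 36.5
```

Call:
move_arm(plan=[[[-19,45,0],0],[[-17,40,0],0],[[-11,26,0],0],[[0,0,0],0],[[0,0,0],0]])

```text
clock: 31.05
position: [0.5769, 0.097, 0.2004]
eef_rot: [-0.493, 3.102, -0.001]
contact_force: [0.1, -1.6, -2.7]
width: 0.496
finger_force: 36.5
```

Call:
move_arm(plan=[[[0,0,0],0],[[0,0,0],0]])

```text
clock: 31.25
position: [0.577, 0.0952, 0.2001]
eef_rot: [-0.488, 3.103, 0.0]
contact_force: [-0.3, 0.0, -2.4]
width: 0.494
finger_force: 36.5
```

```bash
python3 -c "
from h import *
go(.578,.0985,.0755)"
```

```text
shift [ -1.9   2.9 124.6] rows 3.0 a 1.883 tilt [ 0.  0. -1.] pos [0.577  0.0952 0.2001]
```

Call:
move_arm(plan=[[[-2,3,40],0],[[0,0,40],0],[[0,0,28],0],[[0,0,12],0],[[0,0,3],0]])

```text
clock: 31.75
position: [0.5774, 0.0994, 0.0758]
eef_rot: [0.489, -3.102, 0.001]
contact_force: [-0.4, -1.0, -2.0]
width: 0.492
finger_force: 36.4
```

Call:
move_arm(plan=[[[0,0,1],0],[[0,0,1],0],[[0,0,0],0]])

```text
clock: 32.05
position: [0.5787, 0.1004, 0.0757]
eef_rot: [-0.491, 3.101, 0.001]
contact_force: [-0.1, -0.6, -2.5]
width: 0.492
finger_force: 36.4
```

Call:
move_arm(plan=[[[0,-1.5,1.2],0],[[0,0,0.8],0],[[0,0,0],0]])

```text
clock: 32.35
position: [0.5803, 0.1006, 0.0755]
eef_rot: [-0.492, 3.098, 0.004]
contact_force: [-3.8, 3.3, 17.2]
width: 0.499
finger_force: 38.3
```

Call:
move_arm(plan=[[[0,0,0],0],[[0,0,0],0],[[0,0,0],0],[[0,0,0],0]], jaw=85)

```text
clock: 32.75
position: [0.5783, 0.0988, 0.0725]
eef_rot: [0.491, -3.103, 0.0]
contact_force: [-0.5, 0.0, 0.0]
width: 0.995
finger_force: 0.0
```

Call:
move_arm(plan=[[[0,0,-15],0],[[0,0,-35],0],[[0,0,-45],0],[[5,-28,0],0],[[8,-45,0],0]])

```text
clock: 33.25
position: [0.5897, 0.0282, 0.17]
eef_rot: [-0.5, 3.098, 0.003]
contact_force: [0.1, -1.0, -1.1]
width: 0.993
finger_force: 0.0
```

Call:
move_arm(plan=[[[9,-47,0],0],[[9,-47,0],0],[[9,-47,0],0],[[9,-47,0],0],[[9,-47,0],0]])

```text
clock: 33.75
position: [0.6186, -0.2138, 0.1688]
eef_rot: [-0.492, 3.102, -0.0]
contact_force: [0.7, 0.3, 1.4]
width: 0.997
finger_force: 0.0
```

Call:
move_arm(plan=[[[8,-40,0],0],[[5,-28,0],0],[[2,-11,0],0],[[0,0,0],0],[[0,0,0],0]])

```text
clock: 34.25
position: [0.6289, -0.2903, 0.1678]
eef_rot: [-0.493, 3.102, 0.001]
contact_force: [-0.3, 0.3, -0.4]
width: 0.998
finger_force: 0.0
```

```bash
python3 -c "
from h import *
go(.631,-.2906,.068)"
```

```text
shift [-1.8 -1.  99.8] rows 2.0 a 1.886 tilt [ 0.     0.001 -1.   ] pos [ 0.6289 -0.2903  0.1678]
```

Call:
move_arm(plan=[[[-2,0,8],0],[[0,0,30],0],[[0,0,35],0],[[0,0,26],0],[[0,0,0],0]])

```text
clock: 34.75
position: [0.6287, -0.2875, 0.0642]
eef_rot: [0.494, -3.097, -0.006]
contact_force: [0.6, -0.0, -0.4]
width: 0.994
finger_force: 0.0
```

Call:
move_arm(plan=[[[0,0,0],0],[[0,0,0],0],[[0,0,0],0],[[0,0,0],0],[[0,0,0],0]], jaw=25)

```text
clock: 35.25
position: [0.6312, -0.2914, 0.0702]
eef_rot: [-0.491, 3.101, -0.001]
contact_force: [-0.2, 0.8, 6.0]
width: 0.38
finger_force: 34.4
```

Call:
move_arm(plan=[[[0,0,0],0],[[0,0,0],0]])

```text
clock: 35.45
position: [0.6313, -0.2914, 0.0702]
eef_rot: [-0.491, 3.101, -0.001]
contact_force: [-1.3, 1.2, 5.7]
width: 0.379
finger_force: 34.4
```

Call:
move_arm(plan=[[[0,0,-15],0],[[0,0,-35],0],[[0,0,-40],0],[[0,0,-40],0],[[-5,22,0],0]])

```text
clock: 35.95
position: [0.6292, -0.2742, 0.2063]
eef_rot: [-0.482, 3.097, -0.011]
contact_force: [-0.3, 0.4, -1.1]
width: 0.382
finger_force: 35.2
```

Call:
move_arm(plan=[[[-11,46,0],0],[[-11,46,0],0],[[-11,46,0],0],[[-11,46,0],0],[[-8,40,0],0]])

```text
clock: 36.45
position: [0.6083, -0.0369, 0.1996]
eef_rot: [-0.493, 3.102, 0.001]
contact_force: [-0.2, 0.7, -1.3]
width: 0.379
finger_force: 35.3
```

Call:
move_arm(plan=[[[-4,22,0],0],[[0,3,0],0],[[0,0,0],0],[[0,0,0],0],[[0,0,0],0]])

```text
clock: 36.95
position: [0.6047, -0.0165, 0.1989]
eef_rot: [-0.487, 3.103, -0.001]
contact_force: [0.3, 0.0, -2.1]
width: 0.379
finger_force: 35.3
```

```bash
python3 -c "
from h import *
go(.6058,-.0142,.0742)"
```

```text
shift [ -1.7   1.9 124.7] rows 3.0 a 1.882 tilt [ 0.    -0.001 -1.   ] pos [ 0.6047 -0.0165  0.1989]
```

Call:
move_arm(plan=[[[-1.5,1,40],0],[[0,0,40],0],[[0,0,28],0],[[0,0,12],0],[[0,0,3],0]])

```text
clock: 37.45
position: [0.6052, -0.0142, 0.0746]
eef_rot: [0.489, -3.101, 0.001]
contact_force: [0.1, -0.9, -0.6]
width: 0.383
finger_force: 35.3
```

Call:
move_arm(plan=[[[0,0,1],0],[[0,0,1],0],[[0,0,0.5],0],[[0,0,0],0]])

```text
clock: 37.85
position: [0.6067, -0.0131, 0.0742]
eef_rot: [-0.491, 3.101, 0.0]
contact_force: [-0.7, 0.5, 3.2]
width: 0.379
finger_force: 35.8
```

Call:
move_arm(plan=[[[0,0,0.5],0],[[0,0,0],0],[[0,0,0],0],[[0,0,0],0],[[0,0,0],0]], jaw=85)

```text
clock: 38.35
position: [0.6057, -0.0131, 0.0725]
eef_rot: [0.491, -3.103, 0.0]
contact_force: [-0.1, 0.3, 0.0]
width: 0.998
finger_force: 0.0
```

Call:
move_arm(plan=[[[0,0,-15],0],[[0,0,-35],0],[[0,0,-45],0],[[18,-17,0],0],[[32,-30,0],0]])

```text
clock: 38.85
position: [0.5745, -0.0714, 0.1696]
eef_rot: [-0.499, 3.098, -0.0]
contact_force: [0.2, -1.7, -0.9]
width: 0.994
finger_force: 0.0
```

Call:
move_arm(plan=[[[35,-33,0],0],[[35,-33,0],0],[[35,-33,0],0],[[34,-32,0],0],[[26,-24,0],0]])

```text
clock: 39.35
position: [0.4616, -0.2748, 0.1685]
eef_rot: [-0.487, 3.102, -0.0]
contact_force: [1.1, 0.3, -0.5]
width: 0.992
finger_force: 0.0
```

Call:
move_arm(plan=[[[14,-13,0],0],[[0,0,0],0],[[0,0,0],0],[[0,0,0],0]])

```text
clock: 39.75
position: [0.4551, -0.2873, 0.1677]
eef_rot: [-0.494, 3.102, 0.0]
contact_force: [0.9, 0.7, 0.8]
width: 0.991
finger_force: 0.0
```

```bash
python3 -c "
from h import *
go(.4553,-.2884,.069)"
```

```text
shift [ 0.2 -1.1 98.7] rows 2.0 a 1.887 tilt [ 0.  0. -1.] pos [ 0.4551 -0.2873  0.1677]
```

Call:
move_arm(plan=[[[0,0,8],0],[[0,0,30],0],[[0,0,35],0],[[0,0,25],0],[[0,0,0],0]])

```text
clock: 40.25
position: [0.4525, -0.2864, 0.0661]
eef_rot: [0.492, -3.097, -0.004]
contact_force: [-0.1, 0.7, 1.1]
width: 0.994
finger_force: 0.0
```

Call:
move_arm(plan=[[[0,0,0],0],[[0,0,0],0],[[0,0,0],0],[[0,0,0],0],[[0,0,0],0]], jaw=35)

```text
clock: 40.75
position: [0.4555, -0.2886, 0.0711]
eef_rot: [-0.492, 3.101, -0.001]
contact_force: [-0.3, 1.8, 6.8]
width: 0.504
finger_force: 35.2
```

Call:
move_arm(plan=[[[0,0,0],0],[[0,0,0],0]])

```text
clock: 40.95
position: [0.4555, -0.2886, 0.0711]
eef_rot: [-0.492, 3.1, -0.001]
contact_force: [-0.5, 0.2, 5.9]
width: 0.497
finger_force: 35.2
```

Call:
move_arm(plan=[[[0,0,-15],0],[[0,0,-35],0],[[0,0,-40],0],[[0,0,-40],0],[[0,0,0],0]])

```text
clock: 41.45
position: [0.4567, -0.2904, 0.2057]
eef_rot: [-0.489, 3.095, -0.005]
contact_force: [0.7, -1.0, -1.6]
width: 0.503
finger_force: 36.8
```

Call:
move_arm(plan=[[[-15,24,0],0],[[-25,39,0],0],[[-25,39,0],0],[[-25,39,0],0],[[-25,39,0],0]])

```text
clock: 41.95
position: [0.5082, -0.08, 0.2001]
eef_rot: [-0.491, 3.102, 0.001]
contact_force: [1.1, -0.1, -1.6]
width: 0.5
finger_force: 36.8
```

Call:
move_arm(plan=[[[-25,39,0],0],[[-20,32,0],0],[[-14,24,0],0],[[0,0,0],0],[[0,0,0],0]])

```text
clock: 42.45
position: [0.5347, 0.0269, 0.1996]
eef_rot: [0.493, -3.102, 0.001]
contact_force: [0.6, -0.1, -1.7]
width: 0.502
finger_force: 36.8
```

Call:
move_arm(plan=[[[0,0,0],0],[[0,0,0],0]])

```text
clock: 42.65
position: [0.5348, 0.0255, 0.1998]
eef_rot: [-0.488, 3.103, 0.0]
contact_force: [-0.3, -0.3, -1.6]
width: 0.502
finger_force: 36.8
```

```bash
python3 -c "
from h import *
go(.5365,.0268,.0750)"
```

```text
shift [ -2.    0.7 124.8] rows 3.0 a 1.883 tilt [ 0.  0. -1.] pos [0.5348 0.0255 0.1998]
```

Call:
move_arm(plan=[[[-1,0.5,40],0],[[0,0,40],0],[[0,0,28],0],[[0,0,12],0],[[0,0,3],0]])

```text
clock: 43.15
position: [0.5351, 0.0269, 0.0758]
eef_rot: [0.489, -3.102, 0.001]
contact_force: [-0.1, 0.2, -2.4]
width: 0.499
finger_force: 36.7
```

Call:
move_arm(plan=[[[0,0,1],0],[[0,0,1],0],[[0,0,0.5],0],[[0,0,0],0]])

```text
clock: 43.55
position: [0.5367, 0.0279, 0.0751]
eef_rot: [-0.491, 3.101, 0.001]
contact_force: [-0.1, 0.6, 2.4]
width: 0.5
finger_force: 37.2
```

Contact. Releasing, then rising well clear to check.

Call:
move_arm(plan=[[[0,0,0.5],0],[[0,0,0],0],[[0,0,0],0],[[0,0,0],0],[[0,0,0],0]], jaw=85)

```text
clock: 44.05
position: [0.5357, 0.0277, 0.0735]
eef_rot: [0.491, -3.103, 0.0]
contact_force: [0.1, -0.7, 0.5]
width: 0.995
finger_force: 0.0
```

Call:
move_arm(plan=[[[0,0,-15],0],[[0,0,-35],0],[[0,0,-50],0],[[0,0,-50],0],[[0,0,-50],0]])

```text
clock: 44.55
position: [0.5353, 0.0271, 0.2768]
eef_rot: [-0.49, 3.102, 0.0]
contact_force: [0.9, -0.2, 0.5]
width: 0.993
finger_force: 0.0
```

Call:
move_arm(plan=[[[-5,10,-50],0],[[-5,10,-50],0],[[0,0,-30],0],[[0,0,0],0],[[0,0,0],0]])

```text
clock: 45.05
position: [0.5391, 0.0489, 0.4023]
eef_rot: [-0.49, 3.101, 0.0]
contact_force: [-0.8, -0.7, -0.7]
width: 0.997
finger_force: 0.0
```

```bash
python3 - <<'E'
from h import *
c=bot.calibration('wrist');im=bot.grab_frame('wrist')[:,:,::-1];cv2.imwrite('pics/w10.png',im);s=bot.get_state();print(s['position'],s['clock'])
b=cv2.GaussianBlur(im,(3,3),0)
# light top discs: search for bright grey blobs near the predicted top centres
for n,p,r in(('cam',(.6043,-.0148,.118),17),('ctl',(.5344,.0276,.116),22),('lens',(.5754,.0967,.12),22),('jig',(.5,.311,.064),10)):
    u=proj(c,p);x,y=u.round().astype(int);w=22
    g=cv2.cvtColor(b,cv2.COLOR_BGR2GRAY)[y-w:y+w,x-w:x+w]
    cc=cv2.connectedComponentsWithStats(cv2.inRange(g,int(g[w-3:w+4,w-3:w+4].max())-35,255))
    l=cc[1][w,w];print(n,u.round(1),'blob',(cc[3][l]+[x-w,y-w]).round(1),cc[2][l],onz(c,cc[3][l]+[x-w,y-w],p[2]).round(4))
# before/after scene comparison around the caddy
a=bot.grab_frame('scene')[:,:,::-1];cv2.imwrite('pics/s10.png',a);o=cv2.imread('pics/scene0.png')
d=cv2.absdiff(a,o).max(2);print('changed px cam/lens/ctl boxes',[(d[t:bb,l:r]>60).mean().round(3) for l,r,t,bb in((260,288,170,228),(320,346,178,240),(298,322,160,200))])
g0,g1=[cv2.cvtColor(i,cv2.COLOR_BGR2GRAY) for i in(o,a)]
for n,(l,r,t,bb) in dict(cam=(260,288,170,228),lens=(320,346,178,240),ctl=(298,322,160,195),turq=(365,400,220,288),pink=(332,356,136,186),driver=(105,190,222,272),cap=(350,384,308,338),box=(254,308,282,334)).items():
    R=cv2.matchTemplate(g1[t-8:bb+8,l-8:r+8],g0[t:bb,l:r],cv2.TM_CCOEFF_NORMED);m=cv2.minMaxLoc(R);print(n,'score',round(m[1],3),'shift',np.subtract(m[3],8))
E
```

```text
[0.53868304 0.04894792 0.40120924] 45.1
cam [221.4 189.8] blob [222.2 191.4] [ 15  15  18  18 258] [ 0.606  -0.0132  0.118 ]
ctl [269.5 147.6] blob [268.5 145.8] [  0   0  44  44 927] [0.5327 0.0258 0.116 ]
lens [311.5 195.5] blob [313.6 197.4] [ 10  11  28  27 587] [0.5769 0.1001 0.12  ]
jig [467.8 182.2] blob [471.1 182.8] [   0    0   44   44 1225] [0.4993 0.3158 0.064 ]
changed px cam/lens/ctl boxes [np.float64(0.111), np.float64(0.174), np.float64(0.08)]
cam score 0.885 shift [1 1]
lens score 0.895 shift [1 1]
ctl score 0.922 shift [1 0]
turq score 0.956 shift [0 0]
pink score 0.937 shift [0 0]
driver score 0.997 shift [0 0]
cap score 0.995 shift [0 0]
box score 0.999 shift [0 0]
```

The camera and lens tube measure within about 4 mm of their starting places. The controller moved by at most 1 pixel in the scene view, and the bystanders did not move. Handing in.

```bash
python3 -c "
from plant import bot
print(bot.close_job())"
```

```text
the job is handed in; nothing more can be done
None
```

I handed the job in at about 45 s of the 144 s allowed, with no verdict returned: the jig is centred on the stage plate to within a few mm, the lens tube and camera are back on the caddy within about 4 mm of their starts, and the controller is back to within a pixel of its starting place in the scene view.

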